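Sound the well of a calibrator insert and sort it

TASK

Check that the well drilled in the aluminium calibrator insert is at least 70 mm deep: slide the depth gauge out of its fork rack, push its rod gently into the well until it bottoms with the brass collar resting on the insert's top, read the depth from where the collar has been pushed to, and hang the gauge back in the fork. Then stand the insert upright in the green tray if the well is 70 mm deep or more, or in the red tray if it is shallower, setting it down without dropping it and without disturbing the other things on the bench.

Things in the scene. Friction and masses are not known exactly. Their poses are not given: they have to be found in the camera images.
- gauge: depth gauge, hanging upright in the fork. Rod of 10 mm diameter, tapering over its last 5 mm to a 5 mm flat end; above it a steel flange 30 mm across (115 to 121 mm above the tip) and a black round handle 20 mm across (121 to 166 mm above the tip), to be gripped from above. About 0.17 kg with its collar. Origin at the rod's tip, z along the rod to the handle
- collar (a joint): brass collar (26 mm diameter, 10 mm thick) on the gauge's rod: distance in m of its underside from the rod's tip. It slides stiffly (about 1.5 N) and stays where it was pushed: once the rod has bottomed with the collar on the well's mouth, this is the well's depth. Starts at 0.010 to 0.030
- gauge_flange (a point): centre of the underside of the gauge's flange, 115 mm above the rod's tip. The rod below it is bright steel for 35 mm, then red down to the tip, with dark rings every 10 mm. After sounding, red still showing between collar and flange means a well shallower than 70 mm (bare rod between them = 105 mm less the depth)
- rack: fork rack, fixed: dark base plate 110 x 100 x 12 mm, grey column at its rear (+x), and on top a level steel fork 54 mm wide, 6 mm thick, upper face 127 mm above the bench (two screw heads 4 mm higher at the rear). Two prongs point along the rack's -x, roughly to the robot's left (+y); between them a slot 16 mm wide. Origin on the bench under the seat
- rack_seat (a point): where the gauge's axis hangs: on the fork's upper face, mid-slot, 8 mm before the closed end, 32 mm behind the open prong ends; its x points away from the opening. The flange rests on the fork, the collar hangs at least 15 mm below the fork: the gauge goes out and in level along x, raised by 3 to 10 mm, and cannot be lifted straight out
- insert: the calibrator insert: an upright aluminium cylinder of 44 mm diameter and 100 mm height, about 0.36 kg, with one blind well 14 mm wide drilled down its axis from the top. The depth of the well is not known beforehand (50 to 84 mm). The origin is the centre of its underside, z points up
- well_mouth (a point): centre of the well's mouth, on the insert's top face, 100 mm above its underside
- accept_tray: the green tray, 130 x 130 mm outside, 30 mm high, walls and floor 4 mm thick, open on top, fixed to the bench. The origin is the centre of its underside
- reject_tray: the red tray, of the same size, fixed to the bench. The origin is the centre of its underside
- multimeter: bystander: a dark grey hand multimeter lying flat, 90 x 180 x 36 mm, long side along its own y. The origin is the centre of its underside
- module: bystander: a black electronic module with a small green board on top, 70 x 100 mm and 43 mm high. The origin is the centre of its underside
- screwdriver: bystander: a screwdriver with a red handle, 180 mm long, lying along its own x

How it is judged:
By the outcome, as a careful person would: the job done as asked, in the order asked, and still so for the second after the job is handed in, with the robot touching nothing.
It also fails if it takes over 72 s, if anything falls off the work surface, if the arm or the gripper's body presses on something with over 40 N, if the wrist force passes 120 N, or if a joint passes its speed limit or range.

ROBOT

A 7-joint arm with a two-finger parallel gripper is mounted at the origin on the work surface. World frame = base frame: x ahead of the robot, y to its left, z up, the work surface at z = 0. Lengths are in m, angles in rad, forces in N, time in s.
With the tool pointing down it reaches from about 0.35 to 0.9 m from the base axis. Payload 8.1 kg.
Tool frame: the origin (TCP) lies where the fingers leave the gripper's body, on its centre line; the fingertips stand 66 mm ahead of it and the grasp point (between the pads) lies 47 mm ahead of it (arm.tip_reach is the distance from the TCP to the fingertips, in m); z points along the fingers, y is the direction in which the jaws open and shut (so a half turn about z gives the same grasp; the last joint's range is limited). The gripper opens to 92 mm and grips with 3 to 60 N. Pads are 19 mm wide; open, the fingers measure 130 mm over their backs; the gripper's body (75 mm by 190 mm) begins 47 mm behind the grasp point.
Start: joints at [1.164, 0.434, 0.025, 1.573, -0.012, 1.134, -0.075], TCP at [0.187, -0.596, 0.292] pointing down, gripper open.
Joint ranges: [-2.62, 2.62], [-0.44, 2.09], [-1.27, 1.32], [0.08, 2.57], [-1.32, 4.46], [0.12, 2], [-2.74, 2.74]. Speed limits (rad/s): [2.22, 2.22, 3.01, 3.01, 3.14, 3.14, 3.14].

INTERFACE

Orientations are given as a rotation vector (axis times angle).
In Python, from cell import arm gives the robot as it stands.
- The arm moves only by the tool carry_out, never from a script. Its argument "plan" is a list of rows, each a list of 5 numbers: the shift along the world's x, y, z in cm, then the turn about the world's z in rad, then the finger opening in cm, from 0 to 9.18. In form: [[tx, ty, tz, spin, fingers], ...]. A call has 1 to 20 rows; each row is the pose to reach, as a shift and turn from the pose measured when the call began; what a row does not reach only later rows make up. A row lasts 1/10 s, in which the tool goes at most 50 mm and 8.59 degrees, less where a joint would pass 70% of its speed; a pose out of reach is approached as far as the arm can. A call with a gripper value outside its range is refused whole. The fingers move at their own pace and stop on an object; "squeeze" is the grip in N (left out, the last holds). Time passes only in rows, so rows that repeat a pose let the fingers close. It gives the time, the measured TCP pose, the force and the opening at its end, in the units of the state.
- arm.observe(): the state, without advancing time (a new reading comes with each control period).
- arm.get_image(name): name is "scene" or "top" or "wrist"; returns (picture, depth): 420x560x3 uint8, red, green, blue; 420x560 float32, m along the optical axis (not along the pixel's ray), 0 where there is no reading.
- arm.get_calibration(name): a dict with "intrinsics" (3x3 intrinsics, pixels), "rvec" (rotation vector, rad) and "tvec" (3), from world to camera coordinates, as OpenCV has them; the wrist camera has in their place "tool_from_camera" (4x4, takes a point from camera to tool coordinates, whose origin is the TCP and whose axes are the flange's). Camera axes: x right, y down, z forward; pixel columns grow to the right and rows downward; lengths in m; the calibration is good to about 2 mm. A picture is of the moment at which its call begins: read the wrist's pose just before it. get_calibration takes no time and is no camera call.
- arm.sign_off(): hands the job in, once; it reports no verdict.
The state is a dict: "clock": time; "joints": joint angles; "dq": joint speeds; "joint_efforts": joint torques, N m; "position": TCP position; "ee_rot": TCP orientation; "force": force on the tool from outside, world axes, zero at the start; "ft_torque": the same for the moment, N m; "width": opening from 0.0 (shut) to 1.0 (fully open).
Only numpy, scipy, OpenCV 4.12 (cv2) and the standard library are available. Lean on these libraries where they do the work, as an engineer would, in place of code of your own. Each camera call takes 0.05 s, during which the arm holds its last target. There are 200 camera calls.

## Working session

There is one attempt and no reset: what is moved stays moved. The work goes in short steps, Python scripts to look and compute and a tool call to move; the robot and the scene stay as the last step left them, time stands still between calls to the robot, and variables do not carry over. Pictures are saved under pics/ and viewed, about 8 in all and at most 12, crops included, and the job is handed in when it is done.

Besides the shell and the picture viewer there is one more tool, called after ">>>" in YAML: its name, and indented under it one key for each argument. carry_out: Moves the arm, as the interface text tells. Its arguments: {"type":"object","properties":{"plan":{"type":"array"},"squeeze":{"type":"number"}},"required":["plan"]}

```bash
mkdir -p pics; ls
python3 - <<'E'
from cell import arm
import cv2, numpy as np
print(arm.observe())
ims=[]
for n in("scene","top"):
    im,d=arm.get_image(n); cv2.imwrite(f"pics/{n}0.png",im[:,:,::-1]); np.save(f"pics/{n}0d.npy",d); np.save(f"pics/{n}0.npy",im)
    c=arm.get_calibration(n); print(n,c)
print(arm.get_calibration("wrist"))
E
```

```text
pics
{'clock': 0.0, 'joints': array([ 1.16442917,  0.43521215,  0.02497705,  1.5741442 , -0.01158928,
        1.13397145, -0.07510472]), 'dq': array([-0.00036107, -0.00049576, -0.00158243, -0.00139651, -0.00200273,
       -0.00102771,  0.00183608]), 'joint_efforts': array([-9.74305658e-04, -6.67879415e+01,  9.84564051e-01, -3.14462399e+01,
       -6.06279541e-02,  4.30975284e-02,  1.68805377e-04]), 'position': array([ 0.18676892, -0.59599672,  0.29143344]), 'ee_rot': array([-3.10392048e+00, -4.74975610e-01,  6.17210803e-04]), 'force': array([ 0.1151117 , -0.43240023, -0.20617031]), 'ft_torque': array([-0.004601  ,  0.02959578,  0.05556876]), 'width': 1.0052295030315423}
scene {'intrinsics': array([[441.05304312,   0.        , 278.55351733],
       [  0.        , 441.05304312, 209.57974605],
       [  0.        ,   0.        ,   1.        ]]), 'rvec': array([ 2.26233181,  1.17697319, -0.40193411]), 'tvec': array([-0.3254108 , -0.3287518 ,  1.18636489])}
top {'intrinsics': array([[410.27605027,   0.        , 280.71431207],
       [  0.        , 410.27605027, 208.20006808],
       [  0.        ,   0.        ,   1.        ]]), 'rvec': array([ 2.17569186, -2.11511879,  0.16949844]), 'tvec': array([-0.03214811,  0.60189225,  0.95624251])}
{'intrinsics': array([[313.05626504,   0.        , 277.0008161 ],
       [  0.        , 313.05626504, 211.81860667],
       [  0.        ,   0.        ,   1.        ]]), 'tool_from_camera': array([[-1.95122352e-04, -9.50871506e-01, -3.09585756e-01,
         8.42682183e-02],
       [ 9.99999106e-01, -5.94958723e-04,  1.19710650e-03,
        -6.87009184e-04],
       [-1.32248520e-03, -3.09585246e-01,  9.50870773e-01,
        -9.29386992e-02],
       [ 0.00000000e+00,  0.00000000e+00,  0.00000000e+00,
         1.00000000e+00]])}
```

View pics/top0.png

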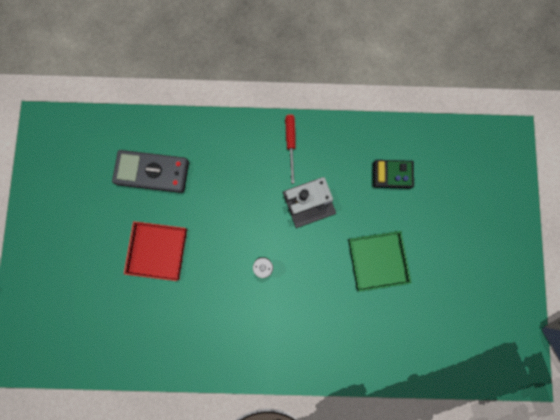

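View pics/scene0.png

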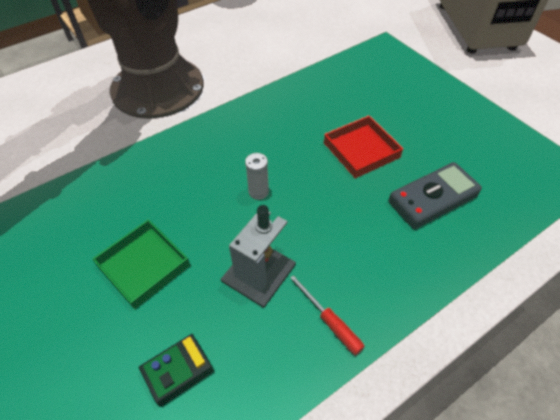

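The top picture shows the insert at (262,268), the gauge in the fork at (303,195) opening left, and the trays with green at (379,261) and red at (156,252). The scene picture agrees: insert (257,175), handle (263,217). Next I measure them using depth.

```bash
cat > h.py <<'E'
import cv2, numpy as np
from cell import arm
from scipy.spatial.transform import Rotation as R
def world(n,d,st=None):
    c=arm.get_calibration(n);K=c["intrinsics"]
    v,u=np.mgrid[:d.shape[0],:d.shape[1]]
    p=np.stack([(u-K[0,2])/K[0,0]*d,(v-K[1,2])/K[1,1]*d,d],-1)
    if n=="wrist":
        T=c["tool_from_camera"]; p=p@T[:3,:3].T+T[:3,3]
        return p@R.from_rotvec(st["ee_rot"]).as_matrix().T+st["position"]
    return (p-c["tvec"])@R.from_rotvec(c["rvec"]).as_matrix()
def near(P,xy,r,lo,hi):
    return (np.hypot(P[...,0]-xy[0],P[...,1]-xy[1])<r)&(P[...,2]>lo)&(P[...,2]<hi)
E
python3 - <<'E'
from h import *
for n,px in(("top",dict(ins=(262,268),g=(303,195),green=(379,261),red=(156,252),mm=(152,171),mod=(393,174))),("scene",dict(ins=(257,159),g=(263,213),green=(142,265),red=(363,145)))):
    d=np.load(f"pics/{n}0d.npy"); im=np.load(f"pics/{n}0.npy").astype(int); P=world(n,d)
    print(n,{k:P[v,u].round(3).tolist() for k,(u,v) in px.items()})
    for name,(u,v) in px.items():
        c=P[v,u,:2]
        if name=="ins": m=near(P,c,.04,.09,.11)
        elif name=="g": m=near(P,c,.06,.145,.19); f=near(P,c,.07,.118,.136)
        else: m=near(P,c,.12,.022,.036) if name in("green","red") else near(P,c,.12,.025,.06)
        q=P[m]; r=cv2.minAreaRect((q[:,:2]*1000).astype(np.float32))
        print(name,m.sum(),q.mean(0).round(4),np.median(q[:,2]).round(4),"rect",np.round(r[0],1),np.round(r[1],1),round(r[2],1))
        if name=="g":
            q=P[f]; r=cv2.minAreaRect((q[:,:2]*1000).astype(np.float32))
            print("fork",len(q),np.median(q[:,2]),r, cv2.boxPoints(r))
E
```

```text
top {'ins': [0.457, 0.024, 0.091], 'g': [0.612, -0.061, 0.178], 'green': [0.482, -0.265, 0.004], 'red': [0.489, 0.292, 0.007], 'mm': [0.687, 0.307, 0.041], 'mod': [0.699, -0.294, 0.035]}
ins 279 [0.457  0.0233 0.0994] 0.1 rect [457.9  23.6] [42.8 40.8] 2.1
g 92 [ 0.6138 -0.0621  0.173 ] 0.1768 rect [615.2 -62.8] [19.2 18.7] 45.6
fork 864 0.1272611043049322 ((621.8701171875, -76.9225845336914), (60.16712951660156, 94.43301391601562), 21.207029342651367) [[ 576.7438    -43.786003]
 [ 610.90393  -131.82396 ]
 [ 666.99646  -110.059166]
 [ 632.8363    -22.02121 ]]
green 425 [ 0.4812 -0.262   0.0292] 0.0295 rect [ 482.6 -260.5] [129.9 130.8] 10.4
red 439 [0.4917 0.2925 0.0291] 0.0296 rect [491.5 290.5] [131.3 129.9] 84.6
mm 2517 [0.6888 0.3147 0.0363] 0.0363 rect [691.  316.4] [179.7  90.7] 84.6
mod 1072 [ 0.7012 -0.2964  0.0328] 0.0313 rect [ 702.7 -297.7] [100.6  70.8] 90.0
scene {'ins': [0.454, 0.028, 0.098], 'g': [0.626, -0.067, 0.179], 'green': [0.484, -0.263, 0.004], 'red': [0.487, 0.301, 0.006]}
ins 336 [0.462  0.0209 0.0991] 0.1002 rect [459.9  21.9] [42.5 42.6] 12.2
g 228 [ 0.6216 -0.0661  0.1684] 0.1724 rect [618.5 -64.5] [19.2 19.7] 55.5
fork 1354 0.12785970434528915 ((623.9661865234375, -77.13929748535156), (58.725013732910156, 95.40564727783203), 21.535249710083008) [[ 579.143     -43.544716]
 [ 614.1639   -132.29028 ]
 [ 668.78937  -110.73388 ]
 [ 633.7685    -21.988312]]
green 863 [ 0.4872 -0.2613  0.0285] 0.0294 rect [ 484. -261.] [133.3 130.3] 10.2
red 668 [0.4954 0.2887 0.0282] 0.0287 rect [493.5 288.4] [133.1 132.8] 84.0
```

>>> carry_out:
  plan:
    - [5,8,4,0,9.1]
    - [36,54,4,0,9.1]
    - [36,54,4,0,9.1]
    - [36,54,4,0,9.1]
    - [36,54,4,0,9.1]
    - [36,54,4,0,9.1]
    - [36,54,4,0,9.1]
    - [36,54,4,0,9.1]
    - [36,54,4,0,9.1]
    - [36,54,4,0,9.1]
    - [36,54,4,0,9.1]
    - [36,54,4,0,9.1]
    - [36,54,4,0,9.1]
    - [36,54,4,0,9.1]
    - [36,54,4,0,9.1]
    - [36,54,4,0,9.1]
    - [36,54,4,0,9.1]
    - [36,54,4,0,9.1]

```text
clock: 1.9
position: [0.5463, -0.0576, 0.3316]
ee_rot: [-3.105, -0.471, 0.001]
force: [-0.1, 0.8, -0.2]
width: 0.991
```

Run:
```python
from h import *
st=arm.observe(); im,d=arm.get_image("wrist"); cv2.imwrite("pics/w1.png",im[:,:,::-1]); np.savez("pics/w1.npz",im=im,d=d,pos=st["position"],rot=st["ee_rot"])
P=world("wrist",d,st); print(st["clock"],st["position"],st["ee_rot"],st["joints"].round(2))
def cen(name,xy,r,lo,hi):
    q=P[near(P,xy,r,lo,hi)]
    if len(q)<5: print(name,len(q)); return
    rc=cv2.minAreaRect((q[:,:2]*1000).astype(np.float32)); c,rad=cv2.minEnclosingCircle((q[:,:2]*1000).astype(np.float32))
    print(name,len(q),q.mean(0).round(4),np.round(rc[0],1),np.round(rc[1],1),round(rc[2],1),"circ",np.round(c,1),rad)
cen("insert",(.459,.0227),.035,.095,.106)
cen("handle",(.617,-.0635),.03,.172,.185)
cen("fork",(.623,-.077),.08,.122,.130)
```

```text
1.9 [ 0.54628517 -0.05756838  0.33158518] [-3.10517321e+00 -4.71404565e-01  9.02755702e-04] [ 0.25  0.3  -0.31  1.68  0.1   1.17 -1.36]
insert 835 [0.4641 0.0235 0.0998] [462.3  23.2] [37.8 42.9] 5.2 circ [460.2  23.4] 22.16535758972168
handle 548 [ 0.6179 -0.0625  0.178 ] [618.  -62.7] [19.5 19.1] 20.3 circ [617.7 -62.7] 10.083074569702148
fork 4840 [ 0.626  -0.0809  0.1274] [623.2 -77.3] [57.1 94.2] 21.4 circ [623. -77.] 53.49729537963867
```

View pics/w1.png

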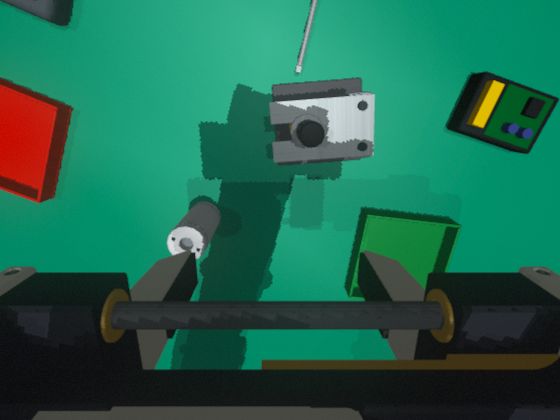

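The wrist view shows the handle at (311,131) in the fork opening left, and the well at (186,243) in the insert's top. Handle centre ≈ (0.618, -0.063), insert ≈ (0.460, 0.023). Moving over the handle.

>>> carry_out:
  plan:
    - [3.5,-0.2,-2,0,9.1]
    - [7.2,-0.5,-5,0,9.1]
    - [7.2,-0.5,-7,0,9.1]
    - [7.2,-0.5,-7,0,9.1]
    - [7.2,-0.5,-7,0,9.1]
    - [7.2,-0.5,-7,0,9.1]

```text
clock: 2.55
position: [0.6185, -0.0624, 0.2635]
ee_rot: [-3.106, -0.472, -0.003]
force: [0.5, 0.1, 0.9]
width: 0.992
```

>>> carry_out:
  plan:
    - [-0.05,0,-3,0,9.1]
    - [-0.05,0,-5.6,0,9.1]
    - [-0.05,0,-5.6,0,9.1]
    - [-0.05,0,-5.6,0,9.1]
    - [-0.05,0,-5.6,0,1]
    - [-0.05,0,-5.6,0,1]
    - [-0.05,0,-5.6,0,1]
    - [-0.05,0,-5.6,0,1]
    - [-0.05,0,-5.6,0,1]
    - [-0.05,0,-5.6,0,1]
    - [-0.05,0,-5.6,0,1]
    - [-0.05,0,-5.6,0,1]
    - [-0.05,0,-5.6,0,1]
    - [-0.05,0,-5.6,0,1]
  squeeze: 25

```text
clock: 3.95
position: [0.618, -0.0625, 0.2074]
ee_rot: [-3.106, -0.472, -0.003]
force: [0.1, -0.4, 0.8]
width: 0.214
```

>>> carry_out:
  plan:
    - [0,0,0.6,0,1]
    - [0,0,0.6,0,1]
    - [0,0,0.6,0,1]
    - [-0.36,0.93,0.6,0,1]
    - [-0.73,1.86,0.6,0,1]
    - [-1.1,2.79,0.6,0,1]
    - [-1.46,3.72,0.6,0,1]
    - [-1.83,4.65,0.6,0,1]
    - [-2.19,5.59,0.6,0,1]
    - [-2.56,6.52,0.6,0,1]
    - [-2.92,7.45,0.6,0,1]
    - [-2.92,7.45,0.6,0,1]
    - [-2.92,7.45,4,0,1]
    - [-2.92,7.45,8,0,1]
    - [-2.92,7.45,11.5,0,1]
    - [-2.92,7.45,11.5,0,1]
    - [-2.92,7.45,11.5,0,1]

```text
clock: 5.65
position: [0.5891, 0.0116, 0.323]
ee_rot: [3.106, 0.471, 0.005]
force: [0.5, 0.5, -1.9]
width: 0.211
```

Run:
```python
from h import *
st=arm.observe(); im,d=arm.get_image("wrist"); s,ds=arm.get_image("scene")
cv2.imwrite("pics/w2.png",np.hstack([im[200:420,150:420],cv2.resize(s[100:260,180:340],(440,440))[:220*2:1][:220]])[:,:,::-1]) if 0 else cv2.imwrite("pics/w2.png",cv2.resize(s[60:240,180:380],None,fx=3,fy=3,interpolation=cv2.INTER_CUBIC)[:,:,::-1])
P=world("wrist",d,st); Q=world("scene",ds)
print(st["position"],st["force"],st["width"])
for n,A in(("wrist",P),("scene",Q)):
    q=A[near(A,(.460,.0234),.035,.095,.106)]; 
    if len(q)>5: c,r=cv2.minEnclosingCircle((q[:,:2]*1000).astype(np.float32)); print(n,len(q),c,r,q.mean(0))
# rod tilt from scene: points near the gauge axis by height
for lo in np.arange(.12,.21,.015):
    q=Q[near(Q,st["position"][:2],.03,lo,lo+.015)]; print(round(lo,3),len(q),np.median(q,0).round(4) if len(q) else "")
```

```text
[0.58912693 0.01157665 0.32295384] [ 0.45919767  0.52197392 -1.91871711] 0.21061103155165312
scene 282 (459.3751220703125, 22.868305206298828) 22.86831283569336 [0.46065736 0.0219109  0.10008259]
0.12 8 [0.5906 0.0076 0.1334]
0.135 25 [0.5909 0.008  0.1412]
0.15 49 [0.5961 0.0047 0.1624]
0.165 117 [0.5912 0.0073 0.1669]
0.18 37 [0.5915 0.0079 0.1884]
0.195 34 [0.591  0.0077 0.202 ]
```

View pics/w2.png

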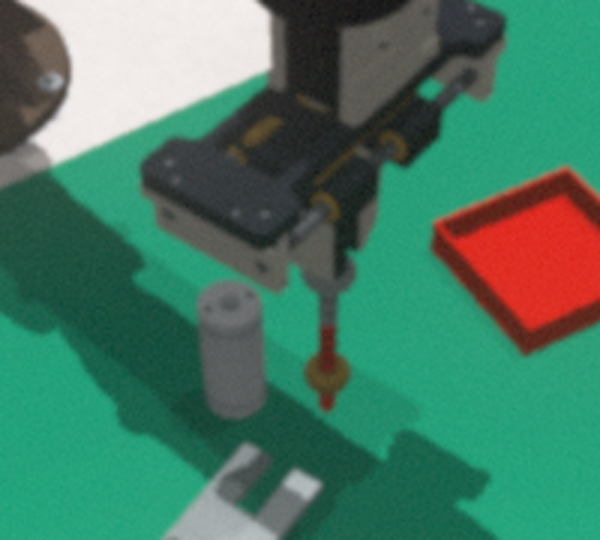

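The gauge hangs vertical at (327,330), red rod with the collar at (327,372), well clear of the insert at (232,300). I refine the well's centre from the first wrist frame.

Run:
```python
from h import *
z=np.load("pics/w1.npz"); st=dict(position=z["pos"],ee_rot=z["rot"]); d=z["d"]; P=world("wrist",d,st)
O=world("wrist",d*0,st)[0,0]; V=world("wrist",d*0+1,st)-O; X=O+V*((.1-O[2])/V[...,2])[...,None]   # rays on z=.1
r=np.hypot(X[...,0]-.4605,X[...,1]-.0234)
m=(r<.012)&(P[...,2]<.096); q=(X[m][:,:2]*1000).astype(np.float32)
print(len(q),cv2.minEnclosingCircle(q),q.mean(0),np.ptp(q,axis=0))
m=(r<.03)&(abs(P[...,2]-.1)<.004); q=(P[m][:,:2]*1000).astype(np.float32)
h=cv2.convexHull(q)[:,0]; 
from scipy.optimize import least_squares
s=least_squares(lambda p:np.hypot(*(h-p).T)-22,[460,23],loss="soft_l1"); print("R22 fit",s.x,s.fun.round(1))
```

```text
107 ((460.808349609375, 22.682640075683594), 7.007227897644043) [460.6828   22.73801] [12.669617  13.9309845]
R22 fit [459.68332778  23.07849334] [-0.5 -0.3 -0.3 -0.2 -0.4 -0.4 -0.4 -0.3 -0.7 -0.5 -0.8 -0.3  0.  -1.
 -1.2 -0.6 -0.4 -0.4 -0.5 -0.4 -0.5 -0.3 -0.5 -0.1 -0.3  0.4 -0.5]
```

Well centre (0.4608, 0.0227), radius 7.0 mm as it should be. Moving over it.

>>> carry_out:
  plan:
    - [-4,0.4,0,0,1]
    - [-8,0.8,0,0,1]
    - [-11,1.1,0,0,1]
    - [-12.8,1.15,0,0,1]
    - [-12.8,1.15,0,0,1]
    - [-12.8,1.15,0,0,1]
    - [-12.8,1.15,0,0,1]
    - [-12.8,1.15,0,0,1]

```text
clock: 6.55
position: [0.4609, 0.023, 0.3206]
ee_rot: [-3.106, -0.47, 0.001]
force: [0.3, 0.4, -2.1]
width: 0.215
```

>>> carry_out:
  plan:
    - [0,0,-1,0,1]
    - [0,0,-2,0,1]
    - [0,0,-2.5,0,1]
    - [0,0,-3,0,1]
    - [0,0,-3.4,0,1]
    - [0,0,-3.4,0,1]
    - [0,0,-3.4,0,1]

```text
clock: 7.25
position: [0.461, 0.0229, 0.2867]
ee_rot: [-3.106, -0.47, 0.001]
force: [0.7, -0.2, -2.3]
width: 0.213
```

>>> carry_out:
  plan:
    - [0,0,-0.5,0,1]
    - [0,0,-1,0,1]
    - [0,0,-1.5,0,1]
    - [0,0,-2,0,1]
    - [0,0,-2.5,0,1]
    - [0,0,-3,0,1]
    - [0,0,-3.5,0,1]
    - [0,0,-3.7,0,1]
    - [0,0,-3.7,0,1]

```text
clock: 8.15
position: [0.4608, 0.023, 0.2494]
ee_rot: [-3.105, -0.471, 0.002]
force: [0.5, -0.7, -1.6]
width: 0.214
```

>>> carry_out:
  plan:
    - [0,0,-0.2,0,1]
    - [0,0,-0.4,0,1]
    - [0,0,-0.4,0,1]

```text
clock: 8.45
position: [0.4608, 0.0229, 0.2452]
ee_rot: [-3.105, -0.471, 0.002]
force: [-0.2, 0.1, -1.8]
width: 0.208
```

>>> carry_out:
  plan:
    - [0,0,-0.15,0,1]
    - [0,0,-0.3,0,1]
    - [0,0,-0.3,0,1]

```text
clock: 8.75
position: [0.4607, 0.0229, 0.242]
ee_rot: [-3.105, -0.471, 0.003]
force: [0.1, -0.7, -2.6]
width: 0.211
```

>>> carry_out:
  plan:
    - [0,0,-0.15,0,1]
    - [0,0,-0.3,0,1]
    - [0,0,-0.3,0,1]

```text
clock: 9.05
position: [0.4606, 0.0229, 0.2388]
ee_rot: [-3.105, -0.471, 0.003]
force: [0.8, 0.0, -1.7]
width: 0.212
```

>>> carry_out:
  plan:
    - [0,0,-0.15,0,1]
    - [0,0,-0.3,0,1]
    - [0,0,-0.3,0,1]

```text
clock: 9.35
position: [0.4605, 0.0229, 0.2355]
ee_rot: [-3.105, -0.471, 0.004]
force: [-0.2, 0.3, -1.3]
width: 0.21
```

>>> carry_out:
  plan:
    - [0,0,-0.15,0,1]
    - [0,0,-0.3,0,1]
    - [0,0,-0.3,0,1]

```text
clock: 9.65
position: [0.4604, 0.0228, 0.2323]
ee_rot: [-3.105, -0.471, 0.004]
force: [0.8, 0.4, -1.7]
width: 0.211
```

>>> carry_out:
  plan:
    - [0,0,-0.1,0,1]
    - [0,0,-0.2,0,1]
    - [0,0,-0.2,0,1]

```text
clock: 9.95
position: [0.4604, 0.0228, 0.2301]
ee_rot: [-3.105, -0.471, 0.004]
force: [0.4, 0.3, -1.5]
width: 0.212
```

>>> carry_out:
  plan:
    - [0,0,-0.1,0,1]
    - [0,0,-0.2,0,1]
    - [0,0,-0.2,0,1]

```text
clock: 10.25
position: [0.4603, 0.0228, 0.228]
ee_rot: [-3.105, -0.471, 0.005]
force: [-0.1, -0.2, -1.4]
width: 0.211
```

>>> carry_out:
  plan:
    - [0,0,-0.1,0,1]
    - [0,0,-0.2,0,1]
    - [0,0,-0.2,0,1]

```text
clock: 10.55
position: [0.4602, 0.0228, 0.2258]
ee_rot: [-3.105, -0.471, 0.005]
force: [0.1, -0.3, -0.9]
width: 0.215
```

>>> carry_out:
  plan:
    - [0.02,0,-0.1,0,1]
    - [0.02,0,-0.2,0,1]
    - [0.02,0,-0.2,0,1]

```text
clock: 10.85
position: [0.4603, 0.0228, 0.2236]
ee_rot: [-3.105, -0.471, 0.006]
force: [-0.6, 0.3, -2.6]
width: 0.215
```

>>> carry_out:
  plan:
    - [0.02,0,-0.1,0,1]
    - [0.02,0,-0.2,0,1]
    - [0.02,0,-0.2,0,1]

```text
clock: 11.15
position: [0.4604, 0.0228, 0.2214]
ee_rot: [-3.105, -0.471, 0.006]
force: [0.7, -0.1, -1.6]
width: 0.213
```

By kinematics the tip is 74 mm deep with no contact force yet; I'll check that it really is in the well.

Run:
```python
from h import *
s,ds=arm.get_image("scene"); st=arm.observe()
cv2.imwrite("pics/s3.png",cv2.resize(s[80:240,180:340],None,fx=3.7,fy=3.7,interpolation=cv2.INTER_CUBIC)[:,:,::-1])
Q=world("scene",ds)
for lo in np.arange(.09,.17,.008):
    q=Q[near(Q,(.4605,.0228),.03,lo,lo+.008)]; print(round(lo,3),len(q),np.median(q,0).round(4) if len(q) else "")
```

```text
0.09 59 [0.4762 0.0119 0.0938]
0.098 165 [0.4683 0.0162 0.1008]
0.106 90 [0.4642 0.0185 0.1108]
0.114 16 [0.4629 0.0188 0.1177]
0.122 14 [0.4632 0.0205 0.1263]
0.13 1 [0.4635 0.0173 0.1321]
0.138 22 [0.4685 0.0173 0.1443]
0.146 63 [0.4681 0.0196 0.1484]
0.154 26 [0.4679 0.0258 0.1585]
0.162 54 [0.4672 0.0284 0.1664]
0.17 81 [0.4681 0.0186 0.1742]
```

View pics/s3.png

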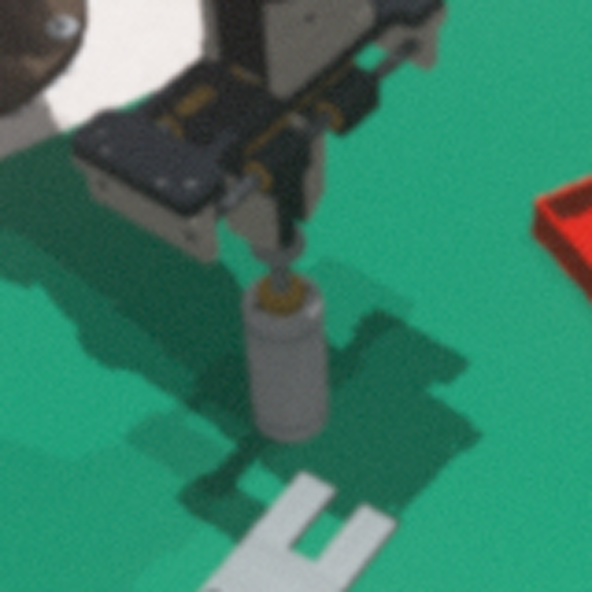

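The collar rests on the insert top at (282,293), rod in the well, and only bright steel shows up to the flange at (279,250). Continuing to the bottom.

>>> carry_out:
  plan:
    - [0.02,0,-0.1,0,1]
    - [0.02,0,-0.2,0,1]
    - [0.02,0,-0.2,0,1]

```text
clock: 11.5
position: [0.4606, 0.0228, 0.2193]
ee_rot: [-3.105, -0.471, 0.006]
force: [-0.3, 0.4, -1.3]
width: 0.214
```

>>> carry_out:
  plan:
    - [0.02,0,-0.1,0,1]
    - [0.02,0,-0.2,0,1]
    - [0.02,0,-0.2,0,1]

```text
clock: 11.8
position: [0.4607, 0.0228, 0.2172]
ee_rot: [-3.105, -0.471, 0.007]
force: [-0.3, 0.4, -1.7]
width: 0.212
```

Depth 78 mm so far.

>>> carry_out:
  plan:
    - [0,0,-0.1,0,1]
    - [0,0,-0.2,0,1]
    - [0,0,-0.2,0,1]

```text
clock: 12.1
position: [0.4607, 0.0228, 0.215]
ee_rot: [-3.105, -0.471, 0.007]
force: [-0.3, -0.1, -1.7]
width: 0.212
```

>>> carry_out:
  plan:
    - [0,0,-0.1,0,1]
    - [0,0,-0.2,0,1]
    - [0,0,-0.2,0,1]

```text
clock: 12.4
position: [0.4609, 0.0228, 0.2131]
ee_rot: [-3.105, -0.471, 0.006]
force: [-1.2, -0.7, 1.4]
width: 0.214
```

>>> carry_out:
  plan:
    - [0,0,-0.1,0,1]
    - [0,0,-0.1,0,1]
    - [0,0,-0.1,0,1]

```text
clock: 12.7
position: [0.4615, 0.0229, 0.2129]
ee_rot: [-3.105, -0.471, 0.004]
force: [-2.3, -0.7, 8.9]
width: 0.215
```

Bottomed (+10 N with the descent stalled): about 82.5 mm by kinematics. Withdrawing, then reading the collar.

>>> carry_out:
  plan:
    - [0,0,0.5,0,1]
    - [-0.05,0,1.5,0,1]
    - [-0.05,0,2.5,0,1]
    - [-0.05,0,3.5,0,1]
    - [-0.05,0,4.5,0,1]
    - [-0.05,0,5.5,0,1]
    - [-0.05,0,6.5,0,1]
    - [-0.05,0,7.5,0,1]
    - [-0.05,0,8.5,0,1]
    - [-0.05,0,9.5,0,1]
    - [-0.05,0,10.5,0,1]
    - [-0.05,0,11.5,0,1]
    - [-0.05,0,12,0,1]
    - [-0.05,0,12,0,1]

```text
clock: 14.1
position: [0.4613, 0.023, 0.3336]
ee_rot: [-3.105, -0.471, 0.002]
force: [0.1, -0.6, -1.8]
width: 0.213
```

Run:
```python
from h import *
st=arm.observe(); s,ds=arm.get_image("scene"); p=st["position"]; print(p,st["force"])
c=arm.get_calibration("scene")
pr=lambda z:cv2.projectPoints(np.array([[p[0],p[1],z]]),c["rvec"],c["tvec"],c["intrinsics"],None)[0].ravel()
tip=p[2]-.1954
for n,a in(("tip",0),("collar82.5",.0825),("flange",.115)): print(n,pr(tip+a).round(1))
u,v=pr(tip+.07).astype(int)
cv2.imwrite("pics/s4.png",cv2.resize(s[v-40:v+40,u-40:u+40],None,fx=7,fy=7,interpolation=cv2.INTER_CUBIC)[:,:,::-1])
for a in range(u-1,u+3,1) : pass
for vv in range(int(pr(tip+.115)[1])-4,int(pr(tip)[1])+5):
    uu=int(round(np.interp(vv,[pr(tip+.115)[1],pr(tip)[1]],[pr(tip+.115)[0],pr(tip)[0]]))); print(vv,uu,s[vv,uu-1:uu+2].mean(0).round().tolist())
Q=world("scene",ds); q=Q[near(Q,(.4605,.0228),.03,.09,.106)]; print("ins",q.mean(0),len(q))
```

```text
[0.46125738 0.02298907 0.33360307] [ 0.14018034 -0.63278036 -1.83487159]
tip [255.7 147.9]
collar82.5 [253.3 115.2]
flange [252.2 100.8]
96 252 [56.0, 62.0, 57.0]
97 252 [57.0, 63.0, 57.0]
98 252 [56.0, 62.0, 57.0]
99 252 [56.0, 59.0, 55.0]
100 252 [52.0, 59.0, 55.0]
101 252 [61.0, 66.0, 64.0]
102 252 [67.0, 74.0, 72.0]
103 252 [68.0, 76.0, 75.0]
104 252 [69.0, 77.0, 75.0]
105 253 [66.0, 78.0, 74.0]
106 253 [66.0, 75.0, 72.0]
107 253 [68.0, 75.0, 73.0]
108 253 [60.0, 68.0, 64.0]
109 253 [63.0, 71.0, 67.0]
110 253 [66.0, 74.0, 70.0]
111 253 [71.0, 74.0, 67.0]
112 253 [76.0, 75.0, 60.0]
113 253 [80.0, 72.0, 48.0]
114 253 [83.0, 70.0, 42.0]
115 253 [82.0, 70.0, 40.0]
116 253 [80.0, 70.0, 42.0]
117 253 [71.0, 64.0, 37.0]
118 253 [72.0, 61.0, 38.0]
119 254 [78.0, 60.0, 40.0]
120 254 [82.0, 54.0, 39.0]
121 254 [75.0, 49.0, 39.0]
122 254 [76.0, 48.0, 40.0]
123 254 [82.0, 48.0, 37.0]
124 254 [83.0, 45.0, 37.0]
125 254 [76.0, 45.0, 35.0]
126 254 [70.0, 43.0, 32.0]
127 254 [81.0, 44.0, 36.0]
128 254 [84.0, 43.0, 35.0]
129 254 [79.0, 42.0, 33.0]
130 254 [75.0, 42.0, 34.0]
131 254 [81.0, 42.0, 32.0]
132 254 [85.0, 44.0, 35.0]
133 255 [78.0, 51.0, 41.0]
134 255 [73.0, 49.0, 39.0]
135 255 [80.0, 50.0, 38.0]
136 255 [83.0, 48.0, 38.0]
137 255 [79.0, 48.0, 39.0]
138 255 [74.0, 46.0, 37.0]
139 255 [79.0, 44.0, 34.0]
140 255 [80.0, 44.0, 33.0]
141 255 [76.0, 47.0, 37.0]
142 255 [77.0, 46.0, 38.0]
143 255 [83.0, 46.0, 33.0]
144 255 [88.0, 45.0, 35.0]
145 255 [88.0, 48.0, 36.0]
146 256 [81.0, 64.0, 48.0]
147 256 [75.0, 80.0, 62.0]
148 256 [58.0, 103.0, 78.0]
149 256 [42.0, 126.0, 96.0]
150 256 [33.0, 133.0, 101.0]
151 256 [33.0, 134.0, 103.0]
ins [0.46174648 0.02103611 0.09887043] 339
```

View pics/s4.png

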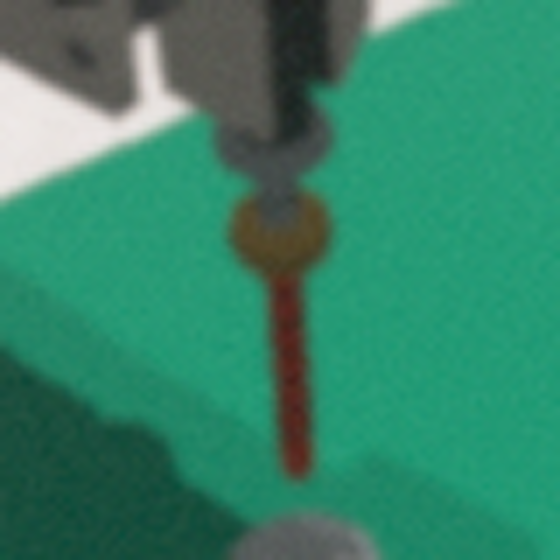

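No red shows between the flange (272,150) and the collar (280,232), so the well is over 70 mm, which agrees with the 82 mm from kinematics and means the green tray. The tip (297,475) is where expected, so the gauge has not slipped. Returning it to the fork.

>>> carry_out:
  plan:
    - [4,-0.35,0,0,1]
    - [8,-0.7,0,0,1]
    - [11,-1,0,0,1]
    - [12.78,-1.14,0,0,1]
    - [12.78,-1.14,0,0,1]
    - [12.78,-1.14,-3,0,1]
    - [12.78,-1.14,-6,0,1]
    - [12.78,-1.14,-9,0,1]
    - [12.78,-1.14,-11,0,1]
    - [12.78,-1.14,-12,0,1]
    - [12.78,-1.14,-12,0,1]
    - [12.78,-1.14,-12,0,1]
    - [12.78,-1.14,-12,0,1]

```text
clock: 15.45
position: [0.5894, 0.0117, 0.2144]
ee_rot: [-3.106, -0.471, -0.0]
force: [-0.1, 0.5, -1.8]
width: 0.208
```

>>> carry_out:
  plan:
    - [0,0,-0.1,0,1]
    - [0.36,-0.93,-0.1,0,1]
    - [0.73,-1.86,-0.1,0,1]
    - [1.09,-2.79,-0.1,0,1]
    - [1.46,-3.72,-0.1,0,1]
    - [1.82,-4.65,-0.1,0,1]
    - [2.19,-5.59,-0.1,0,1]
    - [2.55,-6.52,-0.1,0,1]
    - [2.86,-7.42,-0.1,0,1]
    - [2.86,-7.42,-0.1,0,1]
    - [2.86,-7.42,-0.1,0,1]
    - [2.86,-7.42,-0.1,0,1]

```text
clock: 16.65
position: [0.6179, -0.0617, 0.2134]
ee_rot: [-3.105, -0.472, -0.0]
force: [-0.2, -0.4, -1.7]
width: 0.214
```

Seated without contact; lowering until the flange rests, before release.

>>> carry_out:
  plan:
    - [0,-0.06,-0.2,0,1]
    - [0,-0.06,-0.4,0,1]
    - [0,-0.06,-0.58,0,1]
    - [0,-0.06,-0.62,0,1]
    - [0,-0.06,-0.62,0,1]
    - [0,-0.06,-0.62,0,1]

```text
clock: 17.25
position: [0.6178, -0.0621, 0.2074]
ee_rot: [-3.105, -0.472, -0.0]
force: [-2.5, 0.4, 3.9]
width: 0.215
```

>>> carry_out:
  plan:
    - [0,0,0,0,3]
    - [0,0,0,0,5]
    - [0,0,0,0,9.1]
    - [0,0,0,0,9.1]
    - [0,0,0,0,9.1]
    - [0,0,0,0,9.1]
    - [0,0,2,0,9.1]
    - [0,0,5,0,9.1]
    - [0,0,8,0,9.1]
    - [0,0,10,0,9.1]
    - [-4,3,12,0,9.1]
    - [-7,1,12,0,9.1]
    - [-7,1,12,0,9.1]
    - [-7,1,12,0,9.1]

```text
clock: 18.65
position: [0.5475, -0.0526, 0.328]
ee_rot: [-3.105, -0.471, -0.002]
force: [0.1, -0.0, -0.1]
width: 0.99
```

Run:
```python
from h import *
st=arm.observe(); im,d=arm.get_image("wrist"); P=world("wrist",d,st)
cv2.imwrite("pics/w5.png",im[:,:,::-1]); print(st["position"],st["force"],st["width"],st["clock"])
for n,xy,r,lo,hi in(("insert",(.461,.0228),.035,.095,.106),("handle",(.618,-.0627),.03,.172,.185)):
    q=P[near(P,xy,r,lo,hi)]
    if len(q): print(n,len(q),q.mean(0).round(4),cv2.minEnclosingCircle((q[:,:2]*1000).astype(np.float32)))
O=world("wrist",d*0,st)[0,0]; V=world("wrist",d*0+1,st)-O; X=O+V*((.1-O[2])/V[...,2])[...,None]
m=(np.hypot(X[...,0]-.4605,X[...,1]-.0228)<.012)&(P[...,2]<.096)
if m.sum(): print("well",cv2.minEnclosingCircle((X[m][:,:2]*1000).astype(np.float32)))
```

```text
[ 0.54748579 -0.05257248  0.32796213] [ 0.1052615  -0.03629924 -0.14873544] 0.9901793275667226 18.65
insert 796 [0.4653 0.0227 0.0998] ((459.7867736816406, 23.193397521972656), 21.91776466369629)
handle 562 [ 0.6177 -0.0614  0.1781] ((617.3964233398438, -61.96916961669922), 10.09978199005127)
well ((460.6672058105469, 22.657201766967773), 6.831195831298828)
```

View pics/w5.png

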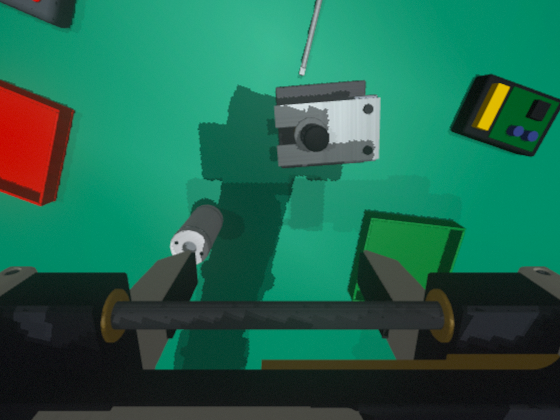

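The gauge hangs at (313,137), handle top 178 mm, within 1 mm of where it was; insert unmoved. Now the insert.

>>> carry_out:
  plan:
    - [-4,3.7,0,0,9.1]
    - [-8.7,7.54,0,0,9.1]
    - [-8.7,7.54,0,0,9.1]
    - [-8.7,7.54,0,0,9.1]
    - [-8.7,7.54,-5,0,9.1]
    - [-8.7,7.54,-9,0,9.1]
    - [-8.7,7.54,-12,0,9.1]
    - [-8.7,7.54,-15,0,9.1]
    - [-8.7,7.54,-18,0,9.1]
    - [-8.7,7.54,-20.3,0,9.1]
    - [-8.7,7.54,-20.3,0,9.1]
    - [-8.7,7.54,-20.3,0,9.1]

```text
clock: 19.9
position: [0.462, 0.0228, 0.1245]
ee_rot: [-3.105, -0.471, -0.0]
force: [-0.0, -0.0, 0.0]
width: 0.991
```

>>> carry_out:
  plan:
    - [0,0,0,0,6]
    - [0,0,0,0,5]
    - [0,0,0,0,3.5]
    - [0,0,0,0,3.5]
    - [0,0,0,0,3.5]
    - [0,0,0,0,3.5]
    - [0,0,0,0,3.5]
    - [0,0,0,0,3.5]
  squeeze: 30

```text
clock: 20.7
position: [0.462, 0.0229, 0.1246]
ee_rot: [-3.105, -0.471, -0.0]
force: [-0.3, 0.5, 1.5]
width: 0.476
```

>>> carry_out:
  plan:
    - [0,0,2,0,3.5]
    - [0,0,5,0,3.5]
    - [0,0,7,0,3.5]
    - [0,-2,7,0,3.5]
    - [0.4,-6,7,0,3.5]
    - [0.8,-10,7,0,3.5]
    - [1.1,-14,7,0,3.5]
    - [1.5,-18,7,0,3.5]
    - [1.8,-22,7,0,3.5]
    - [2.1,-26,7,0,3.5]
    - [2.2,-28.4,7,0,3.5]
    - [2.2,-28.4,7,0,3.5]
    - [2.2,-28.4,7,0,3.5]
    - [2.2,-28.4,7,0,3.5]
    - [2.2,-28.4,7,0,3.5]

```text
clock: 22.2
position: [0.4842, -0.2597, 0.1945]
ee_rot: [-3.104, -0.474, -0.0]
force: [-0.4, -0.5, -3.3]
width: 0.473
```

>>> carry_out:
  plan:
    - [0,0,-2,0,3.5]
    - [0,0,-4,0,3.5]
    - [0,0,-5,0,3.5]
    - [0,0,-5.8,0,3.5]
    - [0,0,-6.2,0,3.5]
    - [0,0,-6.4,0,3.5]
    - [0,0,-6.4,0,3.5]

```text
clock: 22.9
position: [0.4844, -0.2597, 0.1307]
ee_rot: [-3.104, -0.474, -0.001]
force: [-0.3, -0.4, -3.2]
width: 0.476
```

>>> carry_out:
  plan:
    - [0,0,-0.1,0,3.5]
    - [0,0,-0.15,0,3.5]
    - [0,0,-0.2,0,3.5]
    - [0,0,-0.2,0,3.5]

```text
clock: 23.3
position: [0.4844, -0.2597, 0.1288]
ee_rot: [-3.104, -0.474, -0.001]
force: [-1.2, 0.5, -2.3]
width: 0.479
```

>>> carry_out:
  plan:
    - [0,0,-0.05,0,3.5]
    - [0,0,-0.08,0,3.5]
    - [0,0,-0.08,0,3.5]

```text
clock: 23.6
position: [0.4846, -0.2597, 0.1286]
ee_rot: [-3.104, -0.474, -0.001]
force: [-2.1, 1.1, 5.0]
width: 0.478
```

Standing on the tray floor (force +5 N, height as expected). Release, lift straight up and clear.

>>> carry_out:
  plan:
    - [0,0,0,0,5]
    - [0,0,0,0,6]
    - [0,0,0,0,9.1]
    - [0,0,0,0,9.1]
    - [0,0,0,0,9.1]
    - [0,0,0,0,9.1]
    - [0,0,3,0,9.1]
    - [0,0,7,0,9.1]
    - [0,0,11,0,9.1]
    - [0,0,15,0,9.1]
    - [0,0,18,0,9.1]
    - [-12,-14,18,0,9.1]
    - [-20,-24,18,0,9.1]
    - [-20,-24,18,0,9.1]
    - [-20,-24,18,0,9.1]
    - [-20,-24,18,0,9.1]
    - [-20,-24,18,0,9.1]
    - [-20,-24,18,0,9.1]
    - [-20,-24,18,0,9.1]
    - [-20,-24,18,0,9.1]

```text
clock: 25.6
position: [0.2855, -0.4987, 0.3084]
ee_rot: [-3.103, -0.475, -0.003]
force: [-0.4, -0.9, 0.6]
width: 0.991
```

Run:
```python
from h import *
print(arm.observe()["clock"],arm.observe()["position"])
s,_=arm.get_image("scene"); cv2.imwrite("pics/s6.png",s[:,:,::-1])
_,d=arm.get_image("top"); P=world("top",d)
for n,xy,r,lo,hi in(("insert",(.4835,-.26),.05,.092,.11),("handle",(.617,-.063),.04,.165,.19),("mm",(.691,.316),.12,.025,.06),("mod",(.7027,-.2977),.12,.025,.06)):
    q=P[near(P,xy,r,lo,hi)]; print(n,len(q),np.median(q,0).round(4),np.round(cv2.minAreaRect((q[:,:2]*1000).astype(np.float32))[0],1))
```

```text
25.6 [ 0.28548314 -0.49874196  0.30838532]
insert 302 [ 0.4802 -0.2581  0.1036] [ 479.5 -258.3]
handle 72 [ 0.6144 -0.0612  0.1776] [615.5 -61.5]
mm 2512 [0.6883 0.3138 0.0363] [691.4 316.7]
mod 1066 [ 0.7013 -0.2973  0.0314] [ 702.5 -297.7]
```

View pics/s6.png

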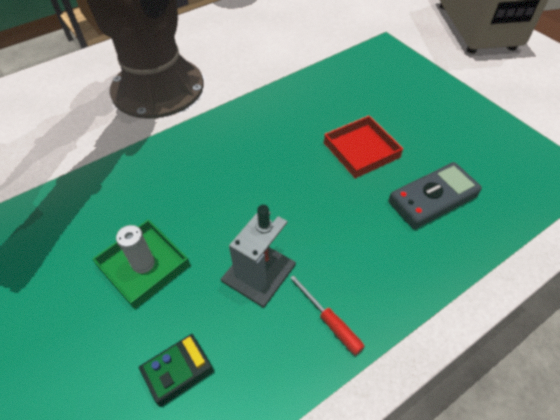

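The insert stands upright in the green tray at (135,250) with its top at 104 mm. The gauge hangs in the fork at (263,217), and the bystanders have not moved.

```bash
python3 -c "
from cell import arm
print(arm.sign_off())"
```

```text
the job is handed in; nothing more can be done
None
```

The well is deep enough: about 82 mm against the 70 mm limit, so the insert now stands upright in the green tray and the job is handed in.

- **Depth:** The gauge bottomed with the force rising about 10 N while the descent stopped. The 82 mm comes from the arm's height at that point. The collar picture showed no red between collar and flange, which agrees.
- **Final checks:**
  - The gauge hangs in the fork with its handle top at 178 mm, within about 1 mm of where it started.
  - The insert's top is at 104 mm, as it should be on the tray's 4 mm floor, and it stands near the tray's centre.
  - The multimeter and module measured within 0.5 mm of where they were, and the screwdriver looks unmoved in the last picture.
- **Time and force:** The job took about 26 s of the 72 s allowed. The highest force reading was about 9 N. No check failed or disagreed.

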